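# Index the lure-painting table to its next slot

## Robot

A 6-joint arm with a two-finger parallel gripper is mounted at the origin on the work surface. World frame = base frame: x ahead of the robot, y to its left, z up, the work surface at z = 0. Lengths are in mm, angles in rad, forces in N, time in s.
With the tool pointing down it reaches from about 300 to 775 mm from the base axis. Payload 14.6 kg.
Tool frame: the origin (TCP) lies midway between the tips of the shut fingers; the grasp point (between the pads) lies manip.tcp_to_grasp behind it (manip.tcp_to_grasp is the distance from the TCP to the grasp point, in mm); x points along the fingers, z is the direction in which the jaws open and shut, and the axes are right-handed (so a half turn about x gives the same grasp; the last joint's range is limited). The gripper opens to 94 mm and grips with 3 to 60 N. Pads are 16 mm wide; open, the fingers measure 119 mm over their backs; the gripper's body (75 mm by 177 mm) begins 78 mm behind the grasp point.
Start: joints at [-1.363, 0.3, 1.521, -0, 1.321, -0.067], TCP at [149.238, -529.355, 205.446] pointing down, gripper open.
Joint ranges: [-3.03, 3.03], [-0.79, 2.21], [0.23, 2.52], [-1.04, 4.18], [0, 3.07], [-2.55, 2.55]. Speed limits (rad/s): [2.22, 2.22, 2.57, 3.14, 3.14, 3.14].

## Interface

Orientations are given as [roll, pitch, yaw] about the fixed x, y, z axes, in that order (R = Rz(yaw) Ry(pitch) Rx(roll)).
In Python, from cell import manip gives the robot as it stands.
- The arm moves only by the shell command python3 -m jog 'ROWS' [FORCE]. ROWS is JSON, a list of rows, each an object of numbers: "grip": the opening, from 0 (shut) to 1 (fully open); "tx", "ty", "tz": the shift along the tool's x, y, z in units of 40 mm (1.0 is 40 mm); "turn": the turn about the tool's x in units of 6 degrees (1.0 is 6 degrees). In form: [{"grip": .., "tx": .., "ty": .., "tz": .., "turn": ..}, ...]. A call has 1 to 12 rows; each row is the pose to reach, as a shift and turn from the pose commanded when the call began, along the tool's axes at that moment; what a row does not reach only later rows make up. A row lasts 1/12 s, in which the tool goes at most 41.7 mm and 7.16 degrees, less where a joint would pass 70% of its speed; a pose out of reach is approached as far as the arm can. A call with a gripper value outside its range is refused whole. The fingers move at their own pace and stop on an object; FORCE is the grip in N (left out, the last holds). Time passes only in rows, so rows that repeat a pose let the fingers close. It gives the time, the measured TCP pose, the force and the opening at its end, in the units of the state.
- manip.read_state(): the state, without advancing time (a new reading comes with each control period).
- manip.camera(name): name is "side" or "top" or "wrist"; returns a dict with "image" (400x640x3 uint8, red, green, blue), "fx", "fy", "cx", "cy" (pixels), "eye" and "attitude" of the camera in the world. Camera axes: x right, y up, looking along -z (the intrinsics and any distortion apply to the point x, -y, -z); pixel columns grow to the right and rows downward; lengths in mm; the calibration is good to about 2 mm. A picture is of the moment at which its call begins. There is no depth.
- manip.sign_off(): hands the job in, once; it reports no verdict.
The state is a dict: "clock": time; "joints": joint angles; "qd": joint speeds; "effort": joint torques, N m; "eef_pos": TCP position; "eef_rot": TCP orientation; "wrist_force": force on the tool from outside, world axes, zero at the start; "moment": the same for the moment, N m; "finger_gap": finger opening in mm.
Only numpy, scipy, OpenCV 4.12 (cv2) and the standard library are available. Lean on these libraries where they do the work, as an engineer would, in place of code of your own. Each camera call takes 0.05 s, during which the arm holds its last target. There are 200 camera calls.

## Task

With your fingertips, press in the red plunger of the lure-painting turntable to free the table, turn the table clockwise (seen from above) to the next slot, and let the plunger spring fully up so that it locks the table there. The two lures must stay lying in their cradles throughout, and the paint jar and the fishing reel must be left where they are.

Things in the scene. Friction and masses are not known exactly. Their poses are not given: they have to be found in the camera images.
- plunger_top (a point): Centre of the dish floor on top of the red plunger cap (round, 62 mm wide below, 55 mm above, sloping sides), 102 mm above the bench when up. Dish 48 mm wide inside, rim 4 mm above its floor. It stands 115 mm from the table's axis, its underside 20 mm above the table, rides round with the table and sinks when pressed; a fingertip pressed into it drags the table. Site x points outwards.
- table_axis (a point): Point on the turntable's vertical axis, on its upper face, 62 mm above the bench. The turntable: light-wood plate 300 mm across, 12 mm thick, on a fixed dark steel base 380 mm across that stands at any yaw; hub 16 mm high; three white troughs (80 x 33 mm, 14 mm high) at 85 mm from the axis, 90, 180 and 270 degrees from the plunger.
- next_slot (a point): Centre, at the upper face, of the slot to lock into; fixed, 170 mm from the axis. A fixed aluminium ring (radii 154 to 186 mm, 14 mm thick, top level with the table) has 8 radial slots, 15 mm wide, 45 degrees apart. At the start the tooth is in the slot straight outwards of the plunger; this is the next one clockwise seen from above. When done, axis, plunger and this slot are in line.
- turntable (a joint): Angle of the turntable in rad: 0 at the start, growing clockwise seen from above (the plunger's direction angle in the x-y plane falls as it grows); 0.785 (45 degrees) is the next slot. Locked, it has about 0.01 rad of play each way. Unlocked, it turns against 0.06 N m of friction and stays where it is left.
- plunger (a joint): Travel in m: 0 fully up, 0.016 fully pressed (stop); spring 3 N at the top, 8 N at the bottom. A round brass tooth on it (12 mm diameter, pointing outwards) sits in a ring slot when up and locks the table; pressed 13 mm or more it is below the ring and the table turns. Released between slots it stays about 13 mm down; within about 0.03 rad of a slot it springs up and centres itself.
- lure_red: A loose red fishing lure with a white nose, 68 mm long and 24 mm thick, 25 g, lying in the white trough 90 degrees anticlockwise of the plunger. Origin under its middle, on the trough's floor; long axis x, nose to -x.
- lure_gold: The same in gold with a red nose, lying in the trough 90 degrees clockwise of the plunger.
- cradle_red (a point): Centre of the floor (3 mm above the table's face) of the red lure's trough, inside 74 x 27 mm; turns with the table.
- cradle_gold (a point): The same for the gold lure's trough.
- jar: A bystander: closed paint jar with a green label and black cap, 52 mm across, 70 mm high, loose on the bench on the left (+y) side. Origin at the centre of its underside.
- reel: A bystander: flat aluminium fishing reel, 100 mm across, 22 mm thick, with a 42 mm high handle knob, lying loose on the bench on the right (-y) side. Origin at the centre of its underside.
Mind the look-alikes: they are no part of the job. What is meant by the lure_red is not black, green or turquoise, and is the smaller of those in its own colour.

How it is judged (in metres and radians):
On the way, in this order (a step that is already met when the one before it is completed fails the run):
1. the plunger is pressed in while the table still stands at its first slot (value of joint plunger above 0.011 m and value of joint turntable between -0.12 and 0.12 rad), for 0.05 s.
2. the table is turned clockwise while the plunger is down (value of joint plunger above 0.009 m and value of joint turntable between 0.4 and 0.75 rad), for 0.02 s.
At the end, for the whole second after the job is handed in: The turntable stands one slot (45 degrees) clockwise of its start, within 0.025 rad, at rest, with the plunger sprung up to within 2 mm of its top so that it locks the table; each lure lies within 12 mm of its cradle's centre and jar and reel are within 15 mm of where they stood (value of joint turntable between 0.76 and 0.81 rad and value of joint plunger below 0.002 m and velocity of joint turntable between -0.03 and 0.03 rad/s and distance between lure_red and cradle_red below 0.012 m and distance between lure_gold and cradle_gold below 0.012 m and distance of each of jar, reel from where it was at the start of the episode below 0.015 m); the robot touches nothing.
It fails at once if a lure is lifted or knocked out of its cradle (distance between lure_red and cradle_red above 0.02 m or distance between lure_gold and cradle_gold above 0.02 m).
It fails at once if the jar or the reel is pushed or lifted away (distance of any of jar, reel from where it was at the start of the episode above 0.02 m).
It also fails if it takes over 38 s, if anything falls off the work surface, if the arm or the gripper's body presses on something with over 40 N, if the wrist force passes 120 N, or if a joint passes its speed limit or range.

## Working session

There is one attempt and no reset: what is moved stays moved. The work goes in short steps, Python scripts to look and compute and a shell command to move; the robot and the scene stay as the last step left them, time stands still between calls to the robot, and variables do not carry over. Pictures are saved under pics/ and viewed, about 8 in all and at most 12, crops included, and the job is handed in when it is done.

```bash
mkdir -p pics; ls; python3 - <<'E'
from cell import manip
import cv2,numpy as np
for n in ("top","side"):
    c=manip.camera(n); cv2.imwrite(f"pics/{n}0.png",c["image"][:,:,::-1]); print(n,{k:v for k,v in c.items() if k!="image"})
print(manip.read_state(), manip.tcp_to_grasp)
E
```

```text
pics
top {'fx': 393.7194711385117, 'fy': 393.7194711385117, 'cx': 317.3207109076548, 'cy': 200.88097208834245, 'eye': array([ 513.91673545,   -6.85555685, 1126.11696754]), 'attitude': array([ 8.10666231e-02,  1.25304052e-03, -1.58577773e+00])}
side {'fx': 432.57972468654765, 'fy': 432.57972468654765, 'cx': 321.95220881200345, 'cy': 197.2643608324956, 'eye': array([ 452.72798729,  881.48225001, 1045.36272547]), 'attitude': array([ 0.75708127, -0.01727469, -2.96321471])}
{'clock': 0.1, 'joints': array([-1.36263636e+00,  3.00412597e-01,  1.52148837e+00,  4.84819900e-05,
        1.32066827e+00, -6.65892062e-02]), 'qd': array([ 2.00242968e-03, -7.72808833e-05, -8.34392982e-04, -8.45525859e-04,
       -9.99838449e-05,  4.48590827e-04]), 'effort': array([ 1.23060734e-03, -5.32645869e+01, -3.53283727e+01,  7.09470478e-02,
        2.34898611e-02, -5.98440670e-05]), 'eef_pos': array([ 149.18890583, -529.15736246,  204.95763052]), 'eef_rot': array([3.02695305, 1.56981861, 1.73089387]), 'wrist_force': array([0.75923827, 1.30077783, 0.23091536]), 'moment': array([-0.05211376,  0.02650966,  0.0073306 ]), 'finger_gap': 94.03410226837447} 18.8
```

View pics/top0.png

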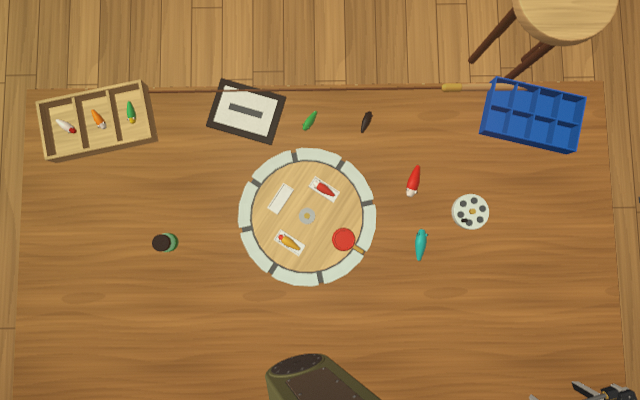

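View pics/side0.png

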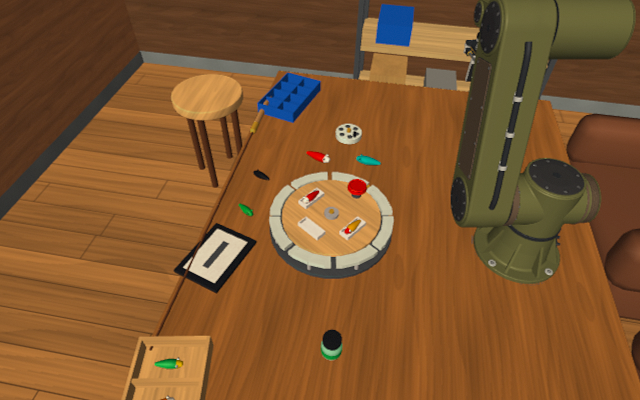

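The top view shows the hub at about (307,216), the plunger cap at (343,239), the red lure at (324,188), the gold lure at (289,242), the jar at (165,242) and the reel at (470,211). The side view agrees, with the plunger at (357,187) and the hub at (331,213).

```bash
cat > h.py <<'E'
from cell import manip
import cv2,numpy as np
from scipy.spatial.transform import Rotation as R
def ray(c,px):
    d=np.array([(px[0]-c["cx"])/c["fx"],-(px[1]-c["cy"])/c["fy"],-1.]); return np.array(c["eye"]),R.from_euler("xyz",c["attitude"]).as_matrix()@d
def plane(c,px,z):
    e,d=ray(c,px); return (e+d*(z-e[2])/d[2])
def proj(c,p):
    q=R.from_euler("xyz",c["attitude"]).as_matrix().T@(np.array(p)-c["eye"]); return np.array([c["cx"]+c["fx"]*q[0]/-q[2],c["cy"]-c["fy"]*q[1]/-q[2]])
def mask(c,lo,hi): # hsv
    h=cv2.cvtColor(c["image"],cv2.COLOR_RGB2HSV); return cv2.inRange(h,np.array(lo),np.array(hi))
def redblobs(c):
    m=mask(c,(0,170,90),(6,255,255))|mask(c,(174,170,90),(180,255,255))
    n,l,s,ce=cv2.connectedComponentsWithStats(m); return [(ce[i],s[i]) for i in range(1,n) if s[i][4]>25]
def tool_rows(dxyz): # world mm -> tx,ty,tz units
    r=R.from_euler("xyz",manip.read_state()["eef_rot"]).as_matrix(); return r.T@np.array(dxyz)/40
E
python3 - <<'E'
from h import *
for n in ("top","side"):
    c=manip.camera(n)
    for ce,s in redblobs(c): print(n,ce.round(1),s,plane(c,ce,100).round(1))
    if n=="top":
        # ring: whitish pixels; outer ellipse from convex hull
        m=mask(c,(20,0,150),(100,60,255)); m[:, :225]=0; m[:,385:]=0; m[:140]=0; m[295:]=0
        pts=cv2.convexHull(cv2.findNonZero(m)); e=cv2.fitEllipse(pts); print(e, plane(c,e[0],62).round(1))
        w=np.array([plane(c,p[0],62)[:2] for p in pts]); 
        (cx,cy),r=cv2.minEnclosingCircle(w.astype(np.float32)); print("ring",cx,cy,r)
r=R.from_euler("xyz",manip.read_state()["eef_rot"]).as_matrix(); print(r.round(3))
E
```

```text
top [413.7 178.5] [407 165  13  25 212] [ 652.5 -260.9  100. ]
top [324.1 189.2] [317 183  17  13 100] [627.8 -25.1 100. ]
top [342.9 239.1] [332 228  23  23 393] [496.9 -71.8 100. ]
((306.74066162109375, 216.64796447753906), (137.91671752929688, 138.3659210205078), 16.95235252380371) [558.1  22.4  62. ]
ring 560.39990234375 22.358230590820312 187.57582092285156
side [315.9 155.3] [307 151  18  11 115] [ 648.9 -184.9  100. ]
side [356.7 186.8] [348 179  18  16 240] [498.  -65.2 100. ]
side [312.1 195.1] [307 191  12  10  64] [625.9  -3.7 100. ]
[[-0.     0.962  0.271]
 [ 0.001  0.271 -0.962]
 [-1.     0.    -0.001]]
```

```bash
python3 -m jog '[{"grip":0,"tx":0,"ty":5.7,"tz":-4.3,"turn":0},{"grip":0,"tx":0,"ty":5.7,"tz":-4.3,"turn":0},{"grip":0,"tx":0,"ty":5.7,"tz":-4.3,"turn":0},{"grip":0,"tx":0,"ty":5.7,"tz":-4.3,"turn":0},{"grip":0,"tx":0,"ty":5.7,"tz":-4.3,"turn":0},{"grip":0,"tx":0,"ty":5.7,"tz":-4.3,"turn":0},{"grip":0,"tx":0,"ty":5.7,"tz":-4.3,"turn":0},{"grip":0,"tx":0,"ty":5.7,"tz":-4.3,"turn":0}]' 20
python3 -m jog '[{"grip":0,"tx":0,"ty":5.7,"tz":-4.3,"turn":0},{"grip":0,"tx":0,"ty":5.7,"tz":-4.3,"turn":0},{"grip":0,"tx":0,"ty":5.7,"tz":-4.3,"turn":0},{"grip":0,"tx":0,"ty":5.7,"tz":-4.3,"turn":0},{"grip":0,"tx":0,"ty":5.7,"tz":-4.3,"turn":0},{"grip":0,"tx":0,"ty":5.7,"tz":-4.3,"turn":0},{"grip":0,"tx":0,"ty":5.7,"tz":-4.3,"turn":0},{"grip":0,"tx":0,"ty":5.7,"tz":-4.3,"turn":0},{"grip":0,"tx":0,"ty":5.7,"tz":-4.3,"turn":0}]'
python3 - <<'E'
from h import *
print(tool_rows(np.array([495.8,-73.5,125])-manip.read_state()["eef_pos"]))
for n in ("wrist","side"):
    c=manip.camera(n); cv2.imwrite(f"pics/{n}1.png",c["image"][:,:,::-1])
    for ce,s in redblobs(c): print(n,ce.round(1),s,plane(c,ce,103).round(1))
    print(n,c["eye"],proj(c,(496,-73.5,102)))
E
```

```text
clock: 0.87
eef_pos: [324.5, -298.1, 205.6]
eef_rot: [1.87, 1.57, 0.579]
wrist_force: [-0.5, -0.1, -0.0]
finger_gap: 44.1
clock: 1.62
eef_pos: [495.1, -73.7, 204.9]
eef_rot: [-1.923, 1.57, 3.067]
wrist_force: [0.2, -0.1, -0.9]
finger_gap: 0.7
[1.99828378e+00 1.97397572e-02 2.02390215e-04]
wrist [309.6  38.9] [ 287   12   47   57 1235] [624.4 -26.6 103. ]
wrist [536.6  88.9] [ 505   57   60   62 1627] [ 640.7 -227.9  103. ]
wrist [159.1 136.8] [153 130  13  17 132] [508.8  83.1 103. ]
wrist [319.2 192.6] [ 289  162   62   62 2965] [498.9 -70.7 103. ]
wrist [562.68726433 -55.06046362 383.82196781] [321.14981009 195.94295042]
side [315.9 155.3] [307 151  18  11 115] [ 648.1 -181.5  103. ]
side [356.7 186.8] [348 179  18  17 240] [497.9 -62.2 103. ]
side [312.1 195.1] [307 191  12  10  64] [625.3  -0.9 103. ]
side [ 452.72798729  881.48225001 1045.36272547] [357.69426692 184.53285989]
```

View pics/wrist1.png

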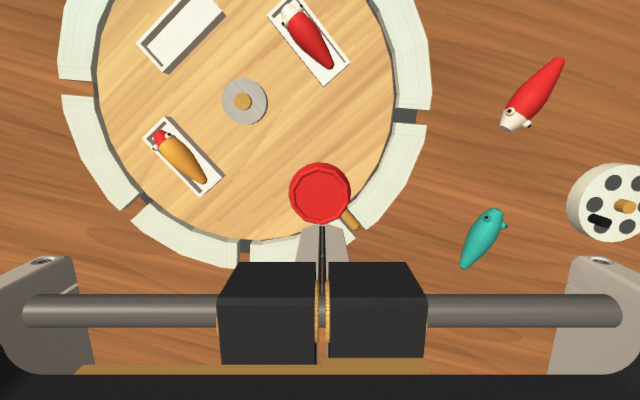

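The wrist view shows the cap at (319,193) with its brass tooth at (350,220), the hub at (243,101), and the shut fingertips just over the cap. I'll descend and press.

```bash
python3 -m jog '[{"grip":0,"tx":1.0,"ty":0.04,"tz":-0.02,"turn":0},{"grip":0,"tx":2.0,"ty":0.04,"tz":-0.02,"turn":0},{"grip":0,"tx":2.3,"ty":0.04,"tz":-0.02,"turn":0},{"grip":0,"tx":2.5,"ty":0.04,"tz":-0.02,"turn":0},{"grip":0,"tx":2.6,"ty":0.04,"tz":-0.02,"turn":0},{"grip":0,"tx":2.65,"ty":0.04,"tz":-0.02,"turn":0},{"grip":0,"tx":2.7,"ty":0.04,"tz":-0.02,"turn":0},{"grip":0,"tx":2.7,"ty":0.04,"tz":-0.02,"turn":0}]' 20
python3 -m jog '[{"grip":0,"tx":0.08,"ty":0,"tz":0,"turn":0},{"grip":0,"tx":0.16,"ty":0,"tz":0,"turn":0},{"grip":0,"tx":0.2,"ty":0,"tz":0,"turn":0},{"grip":0,"tx":0.2,"ty":0,"tz":0,"turn":0},{"grip":0,"tx":0.2,"ty":0,"tz":0,"turn":0}]'
```

```text
clock: 2.38
eef_pos: [496.6, -73.9, 98.4]
eef_rot: [0.936, 1.569, -0.361]
wrist_force: [-0.5, -2.8, 4.6]
finger_gap: 0.5
clock: 2.8
eef_pos: [496.5, -73.5, 90.0]
eef_rot: [0.922, 1.57, -0.374]
wrist_force: [-1.9, -1.6, 6.6]
finger_gap: 0.7
```

```bash
python3 -m jog '[{"grip":0,"tx":0.06,"ty":0,"tz":0,"turn":0},{"grip":0,"tx":0.1,"ty":0,"tz":0,"turn":0},{"grip":0,"tx":0.1,"ty":0,"tz":0,"turn":0},{"grip":0,"tx":0.1,"ty":0,"tz":0,"turn":0}]'
python3 - <<'E'
from h import *
s=manip.read_state(); p=s["eef_pos"]; print(p,s["wrist_force"],s["joints"])
A=np.array([558.5,22.4]); v=p[:2]-A; print(np.hypot(*v),np.degrees(np.arctan2(v[1],v[0])))
for a in range(5,51,5):
    t=-np.radians(a); M=np.array([[np.cos(t),-np.sin(t)],[np.sin(t),np.cos(t)]]); d=M@v-v
    print(a,round(a/6,2),tool_rows([d[0],d[1],0]).round(2))
E
```

```text
clock: 3.13
eef_pos: [496.7, -73.6, 86.3]
eef_rot: [0.912, 1.569, -0.384]
wrist_force: [-1.1, -3.6, 7.4]
finger_gap: 0.8
[496.71115771 -73.60817316  86.25928715] [-1.0988291  -3.5971141   7.36344037] [-2.19895574e-01  3.30693781e-01  1.78111126e+00 -3.85127528e-04
  1.02779163e+00  1.07615770e+00]
114.17280913563835 -122.7644810243467
5 0.83 [-0.   -0.16 -0.19]
10 1.67 [-0.  -0.3 -0.4]
15 2.5 [-0.   -0.42 -0.62]
20 3.33 [-0.   -0.52 -0.85]
25 4.17 [-0.   -0.6  -1.08]
30 5.0 [-0.   -0.66 -1.32]
35 5.83 [-0.   -0.7  -1.57]
40 6.67 [-0.   -0.72 -1.82]
45 7.5 [-0.   -0.71 -2.07]
50 8.33 [-0.   -0.68 -2.31]
```

```bash
python3 -m jog '[{"grip":0,"tx":0.02,"ty":-0.08,"tz":-0.09,"turn":0.4},{"grip":0,"tx":0.02,"ty":-0.16,"tz":-0.19,"turn":0.83},{"grip":0,"tx":0.02,"ty":-0.23,"tz":-0.29,"turn":1.25},{"grip":0,"tx":0.02,"ty":-0.3,"tz":-0.4,"turn":1.67},{"grip":0,"tx":0.02,"ty":-0.42,"tz":-0.62,"turn":2.5},{"grip":0,"tx":0.02,"ty":-0.52,"tz":-0.85,"turn":3.33},{"grip":0,"tx":0.02,"ty":-0.6,"tz":-1.08,"turn":4.17},{"grip":0,"tx":0.02,"ty":-0.66,"tz":-1.32,"turn":5.0},{"grip":0,"tx":0.02,"ty":-0.7,"tz":-1.57,"turn":5.83},{"grip":0,"tx":0.02,"ty":-0.71,"tz":-1.7,"turn":6.25},{"grip":0,"tx":0.02,"ty":-0.71,"tz":-1.7,"turn":6.25},{"grip":0,"tx":0.02,"ty":-0.71,"tz":-1.7,"turn":6.25}]'
python3 - <<'E'
from h import *
s=manip.read_state(); p=s["eef_pos"]; print(p,s["wrist_force"])
A=np.array([558.5,22.4]); v=p[:2]-A; print(np.hypot(*v),np.degrees(np.arctan2(v[1],v[0])))
c=manip.camera("top"); cv2.imwrite("pics/top2.png",cv2.resize(c["image"][130:300,215:400,::-1],None,fx=3.5,fy=3.5,interpolation=cv2.INTER_CUBIC))
for ce,s in redblobs(c): print(ce.round(1),s,plane(c,ce,75).round(1))
c=manip.camera("wrist"); cv2.imwrite("pics/wrist2.png",c["image"][:,:,::-1])
E
```

```text
clock: 4.13
eef_pos: [450.5, -15.4, 86.0]
eef_rot: [1.652, 1.57, -0.298]
wrist_force: [-9.8, -2.7, 21.0]
finger_gap: 0.6
[450.53558551 -15.37873322  86.01455953] [-9.7953259  -2.73094959 21.00351531]
114.3833356773722 -160.71411991912993
[413.8 178.5] [407 165  13  25 208] [ 655.9 -267.3   75. ]
[336.3 204.8] [331 197  10  19  99] [587.9 -57.5  75. ]
```

View pics/wrist2.png

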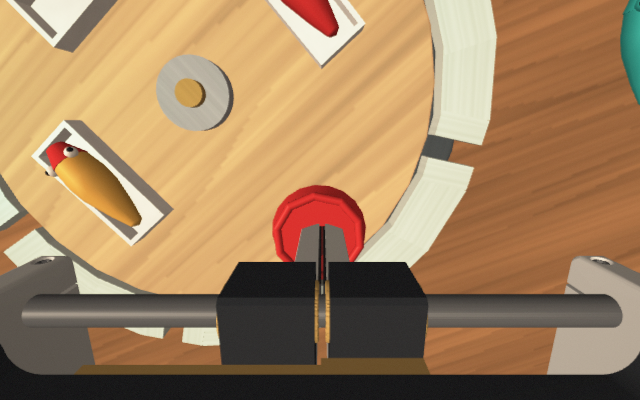

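View pics/top2.png

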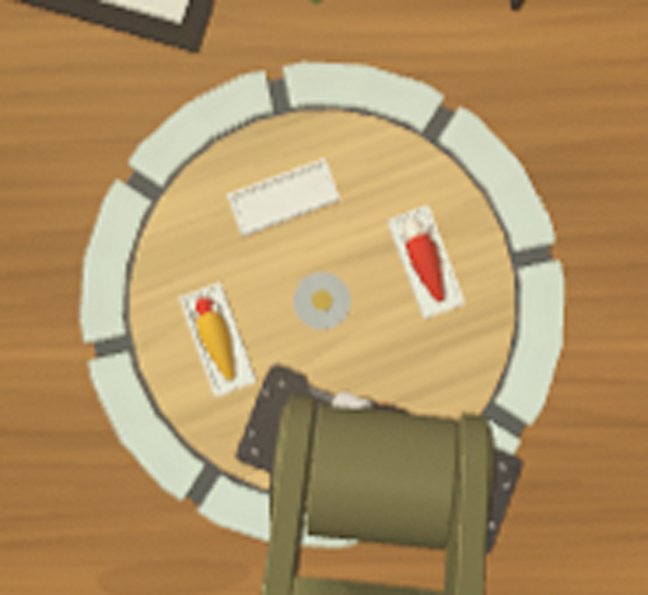

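The table has followed the fingertips to roughly 38°, and both lures are still in their troughs: gold at (215,340) and red at (425,262) in the top crop. Next I'll measure the table angle from the troughs.

```bash
cat >> h.py <<'E'
A=np.array([558.5,22.4])
def trough(c):
    m=mask(c,(0,0,150),(180,60,255)); out=[]
    n,l,s,ce=cv2.connectedComponentsWithStats(m)
    for i in range(1,n):
        if s[i][4]<60: continue
        ys,xs=np.where(l==i); w=plane(c,ce[i],76)[:2]-A
        if not 60<np.hypot(*w)<110: continue
        W=np.array([plane(c,p[0],76)[:2] for p in cv2.findNonZero((l==i).astype(np.uint8))],np.float32)
        r=cv2.minAreaRect(W); v=np.array(r[0])-A; out.append((np.round(r[0],1),np.round(r[1],1),round(r[2],1),round(np.hypot(*v),1),round(np.degrees(np.arctan2(v[1],v[0])),1)))
    return out
E
python3 - <<'E'
from h import *
c=manip.camera("top"); new=trough(c); c["image"]=cv2.imread("pics/top0.png")[:,:,::-1].copy(); old=trough(c)
print(*old,"--",*new,sep="\n")
E
```

```text
(array([631. , -24.7]), array([79.7, 34.2]), 56.2, np.float64(86.5), np.float64(-33.0))
(array([608.1,  92.9]), array([33.7, 79.5]), 55.8, np.float64(86.2), np.float64(54.9))
(array([490.5,  69.4]), array([79.6, 33.6]), 55.7, np.float64(82.6), np.float64(145.3))
--
(array([640.5,  51.2]), array([33.9, 79.8]), 19.8, np.float64(87.0), np.float64(19.3))
(array([589.1, -57.3]), array([80.8, 33.8]), 19.5, np.float64(85.4), np.float64(-69.0))
(array([532.4, 102.1]), array([79.9, 33.8]), 19.7, np.float64(83.9), np.float64(108.2))
```

```bash
python3 - <<'E'
from h import *
p=manip.read_state()["eef_pos"]; v=p[:2]-np.array([560.7,22.4]); print(np.hypot(*v))
for a in (3,6,8.8):
    t=-np.radians(a); M=np.array([[np.cos(t),-np.sin(t)],[np.sin(t),np.cos(t)]]); d=M@v-v
    print(a,round(a/6,2),tool_rows([d[0],d[1],0]).round(2))
E
```

```text
116.43187389083927
3 0.5 [-0.   -0.1  -0.12]
6 1.0 [-0.   -0.19 -0.24]
8.8 1.47 [-0.   -0.26 -0.36]
```

```bash
python3 -m jog '[{"grip":0,"tx":0,"ty":-0.05,"tz":-0.06,"turn":0.25},{"grip":0,"tx":0,"ty":-0.1,"tz":-0.12,"turn":0.5},{"grip":0,"tx":0,"ty":-0.15,"tz":-0.18,"turn":0.75},{"grip":0,"tx":0,"ty":-0.19,"tz":-0.24,"turn":1.0},{"grip":0,"tx":0,"ty":-0.23,"tz":-0.3,"turn":1.25},{"grip":0,"tx":0,"ty":-0.26,"tz":-0.36,"turn":1.47},{"grip":0,"tx":0,"ty":-0.26,"tz":-0.36,"turn":1.47},{"grip":0,"tx":0,"ty":-0.26,"tz":-0.36,"turn":1.47}]'
python3 - <<'E'
from h import *
print(*trough(manip.camera("top")),sep="\n"); print(manip.read_state()["wrist_force"])
E
```

```text
clock: 4.95
eef_pos: [445.8, 1.8, 86.0]
eef_rot: [0.461, 1.571, -1.643]
wrist_force: [-12.7, -1.9, 24.4]
finger_gap: 0.5
(array([643.9,  38.5]), array([34. , 79.5]), 10.5, np.float64(86.9), np.float64(10.6))
(array([576.6, -60.7]), array([80.8, 33.5]), 10.3, np.float64(85.0), np.float64(-77.7))
(array([544.7, 105.5]), array([81. , 33.9]), 11.0, np.float64(84.2), np.float64(99.4))
[-13.03252644  -1.53006073  23.85937527]
```

The table is turned 45.1 to 45.4° by all three troughs, so I'll release straight up.

```bash
python3 -m jog '[{"grip":0,"tx":-0.05,"ty":0,"tz":0,"turn":0},{"grip":0,"tx":-0.1,"ty":0,"tz":0,"turn":0},{"grip":0,"tx":-0.2,"ty":0,"tz":0,"turn":0},{"grip":0,"tx":-0.3,"ty":0,"tz":0,"turn":0},{"grip":0,"tx":-0.4,"ty":0,"tz":0,"turn":0},{"grip":0,"tx":-0.5,"ty":0,"tz":0,"turn":0},{"grip":0,"tx":-0.8,"ty":0,"tz":0,"turn":0},{"grip":0,"tx":-1.6,"ty":0,"tz":0,"turn":0},{"grip":0,"tx":-2.5,"ty":0,"tz":0,"turn":0},{"grip":0,"tx":-3.0,"ty":0,"tz":0,"turn":0},{"grip":0,"tx":-3.0,"ty":0,"tz":0,"turn":0}]'
python3 - <<'E'
from h import *
c=manip.camera("top"); print(*trough(c),sep="\n"); print(manip.read_state()["wrist_force"])
cw=manip.camera("wrist"); cs=manip.camera("side"); cv2.imwrite("pics/wrist3.png",cw["image"][:,:,::-1])
cv2.imwrite("pics/side3.png",cv2.resize(cs["image"][120:300,240:420,::-1],None,fx=3,fy=3,interpolation=cv2.INTER_CUBIC))
P=np.array([560.7,22.4])+114.5*np.array([np.cos(np.radians(-169)),np.sin(np.radians(-169))])
for n,c in(("w",cw),("s",cs)):
    for ce,s in redblobs(c): print(n,ce.round(1),s)
    for z in(90,103): print(n,z,proj(c,(*P,z)))
E
```

```text
clock: 5.92
eef_pos: [447.6, 1.7, 208.9]
eef_rot: [2.062, 1.564, -0.042]
wrist_force: [0.5, 0.6, -0.3]
finger_gap: 0.5
(array([644.2,  38.5]), array([34.5, 79.5]), 10.5, np.float64(87.2), np.float64(10.6))
(array([576.6, -60.7]), array([80.8, 33.4]), 10.9, np.float64(85.0), np.float64(-77.7))
(array([544.6, 105.8]), array([81. , 33.4]), 10.9, np.float64(84.5), np.float64(99.4))
(array([476.4,  23.8]), array([19.8, 37.9]), 13.1, np.float64(82.2), np.float64(179.0))
[ 1.24343133  0.3534825  -0.70329257]
w [307.6  43.1] [ 285   17   47   55 1207]
w [160.8 143. ] [155 136  12  16 123]
w [320.2 194.9] [ 290  165   62   62 2908]
w 90 [321.07056081 192.96927222]
w 103 [321.02258161 196.01880194]
s [315.9 155.3] [307 151  18  11 115]
s [331.2 189.8] [325 187  16   7  76]
s [370.  206.4] [361 198  19  18 272]
s 90 [370.24017029 206.7742998 ]
s 103 [370.67187911 203.83157678]
```

View pics/side3.png

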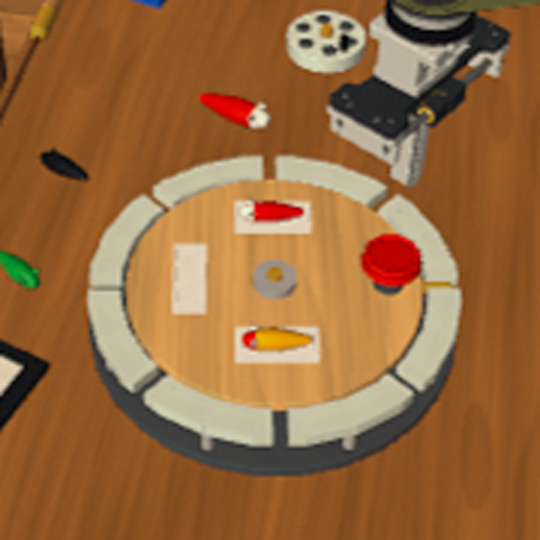

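View pics/wrist3.png

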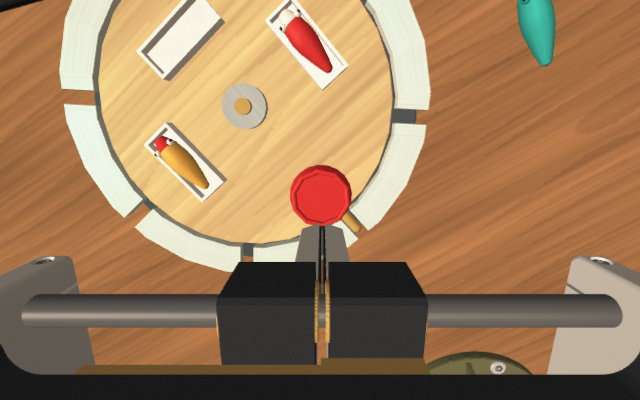

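The side crop shows the brass tooth in the slot at (437,285), with the stem visible under the raised cap, and both lures in their troughs. The wrist view matches the start: the cap is again 62 px across, and the tooth lies in line with its slot. I'll check the jar and reel, then hand in.

```bash
python3 - <<'E'
from h import *
c=manip.camera("top")["image"].astype(int); o=cv2.imread("pics/top0.png")[:,:,::-1].astype(int)
for n,s in(("jar",np.s_[225:260,145:185]),("reel",np.s_[190:232,448:492])): print(n,np.abs(c[s]-o[s]).mean(), (np.abs(c[s]-o[s]).max(2)>40).sum())
print(manip.read_state()["wrist_force"]); manip.sign_off()
E
```

```text
jar 2.3704761904761904 0
reel 2.728715728715729 0
[ 0.19710268 -1.06772185 -0.86058141]
the job is handed in; nothing more can be done
```

The turntable is one slot further clockwise with the plunger sprung up, and the job is handed in at about 6 s of the 38 s allowed. I pressed the plunger down about 16 mm with the shut fingertips and swept the table round in two arcs. Then I lifted straight off and stopped about 100 mm above the plunger.

My last checks:
- **Table angle:** the troughs measured 45.1–45.4° of turn just before release, and hardly moved on release. That is good to a few tenths of a degree.
- **Plunger up and locked:** the cap is again 62 px across in the wrist view, as it was at the start. The side view shows the brass tooth in the slot. I judged this from the pictures, because there is no direct reading of the plunger's travel.
- **Lures:** both lie in their troughs in the last pictures; I did not measure their distance from the cradle centres.
- **Jar and reel:** their image patches show no change from the start.
- **Arm:** clear of everything, with a wrist force of about 1 N, which is noise. The highest wrist force I read was about 28 N, with the plunger on its stop.

Two things disagreed slightly. The table lagged the fingers by about 2° in the first arc, which I corrected in the second. My first estimate of the axis, from the ring, was about 2 mm off, so I used the one from the troughs instead.

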